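Clementine crate past the spring stop

TASK

In the food store, a small crate of clementines waits in its shelf lane behind a spring-loaded stop. With the fingertips press the yellow stop plate down from above, just behind the crate, and while holding it down push the crate along the lane until it has completely passed the two red ears; then take the hand away, so that the stop springs up behind the crate and locks it in. Only press and push: the crate stays on its runners, is never lifted, tipped or forced over raised ears, and the jar, can and squash beside the lane are left alone.

Things in the scene. Friction and masses are not known exactly. Their poses are not given: they have to be found in the camera images.
- lane: Fixed steel lane, x across, y along; the crate travels to +y. Origin: on the table, on the centre line, between the red ears. Runs from y -300 (open end) to +220 mm. Runners at |x| 50 to 90 mm, tops 32 mm above the table; blue guide walls 12 mm higher, inner faces at |x| 77.5 mm; open channel 100 mm wide between the runners. Blue end block, face at y = +210 mm: the crate's origin reaches y = +130 mm at most.
- stop_plate (a joint): Depth the yellow stop plate is pressed, m: 0 = up (ears block the crate), 0.014 = bottomed; the crate slides over the ears at 0.011 to 0.014. The plate moves straight down without tipping wherever pressed and springs back; 2.7 N to start, 3.6 N at the bottom.
- press_strip (a point): On the flat top of the yellow plate, on the lane's centre line, 120 mm to the -y side of the ears, under the waiting crate; moves with the plate, axes as the lane's. Plate: 78 mm wide (|x| to 39 mm), in the channel from lane y -280 to +40 mm; top 30 mm above the table when up, 16 mm when fully down. It passes under the crate without touching it.
- ears (a point): Midway between the two red ears at their tops; moves with the plate. Ears are 8 x 8 mm, at lane y = 0, centred at x = +43 and -43 mm: 78 mm of free room between them, so fingers on the plate pass between. Tops 12 mm above the plate, so 10 mm above the runners when up.
- crate: Loose shallow wooden crate of clementines fast in it, one body of about 1 kg: 150 mm across (x), 160 mm along the lane (y), walls 45, fruit 50 mm high. Origin: centre of its underside, on the runners. Axes as the lane's. Push its flat upright -y face (80 mm from the origin). It starts 92 to 120 mm on the -y side of the ears; they spring up behind it once its origin is 84 mm past them.
- jar: Bystander: white jar with red lid, diameter 60, height 100 mm; origin centre of its underside.
- can: Bystander: food can with green label, diameter 66, height 90 mm; origin centre of its underside.
- squash: Bystander: small dark green squash, diameter 88, height 70 mm with its stalk; origin centre of its underside.
Mind the look-alikes: they are no part of the job. What is meant by the crate is not pink, and is the smaller of those in its own colour.

How it is judged:
On the way, in this order (a step that is already met when the one before it is completed fails the run):
1. the fingers hold the plate at least 8 mm down while the front of the crate slides over the ears (y of crate in the frame of lane between -0.07 and -0.01 m and value of joint stop_plate above 0.008 m and contact force between the fingers and stop_plate above 0.5 N), for 0.05 s.
2. the fingers still hold the plate at least 8 mm down as the rear of the crate passes over the ears (y of crate in the frame of lane between 0.06 and 0.11 m and value of joint stop_plate above 0.008 m and contact force between the fingers and stop_plate above 0.5 N), for 0.05 s.
At the end, for the whole second after the job is handed in: The crate stands flat on the runners and at rest, its origin 82 to 134 mm past the ears, and the stop plate has sprung up to within 3 mm of its top position (y of crate in the frame of lane between 0.082 and 0.134 m and value of joint stop_plate below 0.003 m and height (world z) of crate between 0.028 and 0.036 m and angle between crate's own z axis and vertical below 0.04 rad and angle between the y axis of crate and the y axis of lane, either way round below 0.08 rad and linear speed of crate below 0.01 m/s); the robot touches nothing.
It fails at once if the crate is lifted by 12 mm or tipped by more than 0.12 rad (height (world z) of crate above 0.044 m or angle between crate's own z axis and vertical above 0.12 rad).
It fails at once if the crate is over the ears while the plate is less than 6 mm down (y of crate in the frame of lane between -0.076 and 0.076 m and value of joint stop_plate below 0.006 m).
It fails at once if a bystander is moved by more than 30 mm or tipped (distance of any of jar, can, squash from where it was at the start of the episode above 0.03 m or angle between any of jar, can, squash's own z axis and vertical above 0.4 rad).
It also fails if it takes over 40 s, if anything falls off the work surface, if the arm or the gripper's body presses on something with over 40 N, if the wrist force passes 120 N, or if a joint passes its speed limit or range.

ROBOT

A 6-joint arm with a two-finger parallel gripper is mounted at the origin on the work surface. World frame = base frame: x ahead of the robot, y to its left, z up, the work surface at z = 0. Lengths are in m, angles in rad, forces in N, time in s.
With the tool pointing down it reaches from about 0.35 to 0.975 m from the base axis. Payload 4.9 kg.
Tool frame: the origin (TCP) lies at the very end of the fingers, on their centre line; the grasp point (between the pads) lies 19 mm behind it; x points along the fingers, y is the direction in which the jaws open and shut, and the axes are right-handed (so a half turn about x gives the same grasp; the last joint's range is limited). The gripper opens to 85 mm and grips with 20 to 120 N. Pads are 22 mm wide; open, the fingers measure 114 mm over their backs; the gripper's body (76 mm by 85 mm) begins 54 mm behind the grasp point. The pads swing forward as they close: fully open they stand 13 mm farther back than shut.
Start: joints at [1.093, 0.053, 1.613, -0, 1.476, -0.119], TCP at [0.219, 0.585, 0.199] pointing down, gripper open.
Joint ranges: [-3.01, 3.01], [-1.01, 2.22], [0.06, 2.58], [-1.02, 4.17], [0.09, 2.62], [-3.14, 3.14]. Speed limits (rad/s): [2.57, 2.57, 3.14, 3.14, 3.14, 3.14].

INTERFACE

Orientations are given as a unit quaternion [w, x, y, z].
In Python, from plant import manip gives the robot as it stands.
- The arm moves only by the tool play_rows, never from a script. Its argument "plan" is a list of rows, each a list of 5 numbers: the shift along the tool's x, y, z in mm, then the turn about the tool's x in rad, then the closure, from -1 (fully open) to 1 (shut). A call has 1 to 8 rows; each row is the pose to reach, as a shift and turn from the pose commanded when the call began, along the tool's axes at that moment; what a row does not reach only later rows make up. A row lasts 1/8 s, in which the tool goes at most 62.5 mm and 10.7 degrees, less where a joint would pass 70% of its speed; a pose out of reach is approached as far as the arm can. A call with a gripper value outside its range is refused whole. The fingers move at their own pace and stop on an object; the grip force is fixed at half the most. Time passes only in rows, so rows that repeat a pose let the fingers close. It gives the time, the measured TCP pose, the force and the opening at its end, in the units of the state.
- manip.state(): the state, without advancing time (a new reading comes with each control period).
- manip.grab_frame(name): name is "scene" or "top"; returns a dict with "img" (420x560x3 uint8, red, green, blue), "range_z" (420x560 float32, m along the optical axis (not along the pixel's ray), 0 where there is no reading), "fx", "fy", "cx", "cy" (pixels), "origin" and "rotation" of the camera in the world. Camera axes: x right, y up, looking along -z (the intrinsics and any distortion apply to the point x, -y, -z); pixel columns grow to the right and rows downward; lengths in m; the calibration is good to about 2 mm. A picture is of the moment at which its call begins.
- manip.job_done(): hands the job in, once; it reports no verdict.
The state is a dict: "time": time; "joint_pos": joint angles; "joint_vel": joint speeds; "joint_efforts": joint torques, N m; "tool_pos": TCP position; "tool_rot": TCP orientation; "contact_force": force on the tool from outside, world axes, zero at the start; "ft_torque": the same for the moment, N m; "gripper_width": opening from 0.0 (shut) to 1.0 (fully open).
Only numpy, scipy, OpenCV 4.12 (cv2) and the standard library are available. Lean on these libraries where they do the work, as an engineer would, in place of code of your own. Each camera call takes 0.05 s, during which the arm holds its last target. There are 200 camera calls.

## Working session

There is one attempt and no reset: what is moved stays moved. The work goes in short steps, Python scripts to look and compute and a tool call to move; the robot and the scene stay as the last step left them, time stands still between calls to the robot, and variables do not carry over. Pictures are saved under pics/ and viewed, about 8 in all and at most 12, crops included, and the job is handed in when it is done.

Besides the shell and the picture viewer there is one more tool, called after ">>>" as a command line: name --pt "numbers of a row" for each row, then --argument value for the rest. play_rows: Moves the arm, as the interface text tells. Its arguments: {"type":"object","properties":{"plan":{"type":"array"}},"required":["plan"]}

```bash
mkdir -p pics; ls; python3 - <<'E'
from plant import manip
import cv2,numpy as np
print(manip.state())
for n in("scene","top"):
    f=manip.grab_frame(n); cv2.imwrite(f"pics/{n}0.png",f["img"][:,:,::-1]); np.savez(f"{n}0.npz",**f)
    print(n,f["origin"],f["rotation"],f["fx"],f["fy"],f["cx"],f["cy"],[k for k in f])
E
```

```text
pics
{'time': 0.0, 'joint_pos': array([ 1.09301830e+00,  5.33525935e-02,  1.61429581e+00,  9.47998465e-06,
        1.47602672e+00, -1.18985817e-01]), 'joint_vel': array([-3.56121884e-04,  3.53064813e-04, -8.52702747e-04, -2.02339365e-03,
        2.72346361e-06, -1.78706803e-03]), 'joint_efforts': array([-2.57963395e-03, -3.93651259e+01, -3.70184147e+01, -1.95406228e-04,
        6.67635089e-03,  2.03639797e-05]), 'tool_pos': array([0.21912983, 0.58458063, 0.19736467]), 'tool_rot': array([ 0.6955388 ,  0.12547038,  0.69597807, -0.12687588]), 'contact_force': array([ 0.17028425, -0.79677045, -0.13079982]), 'ft_torque': array([-0.0037984 , -0.0478791 , -0.00671937]), 'gripper_width': 0.9987395456022178}
scene [1.26701643 0.35680031 0.64428107] [0.4091039  0.23829477 0.41884191 0.77486841] 415.5682536989016 415.5682536989016 276.96223345749195 210.4468859655205 ['img', 'range_z', 'fx', 'fy', 'cx', 'cy', 'origin', 'rotation']
top [ 0.2568994  -0.13892992  1.26246173] [ 0.73781742  0.0856689  -0.07664176 -0.66514084] 499.12804020415797 499.12804020415797 279.73344513166893 201.38344595330244 ['img', 'range_z', 'fx', 'fy', 'cx', 'cy', 'origin', 'rotation']
```

View pics/scene0.png

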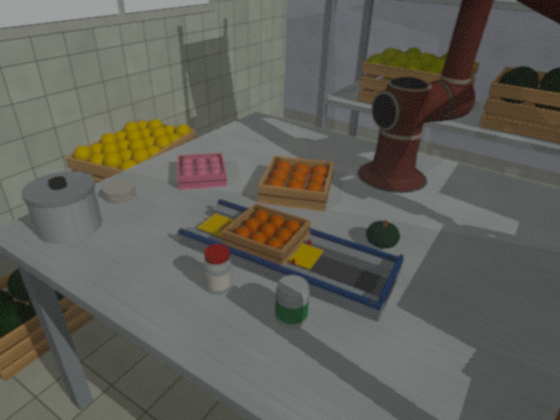

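View pics/top0.png

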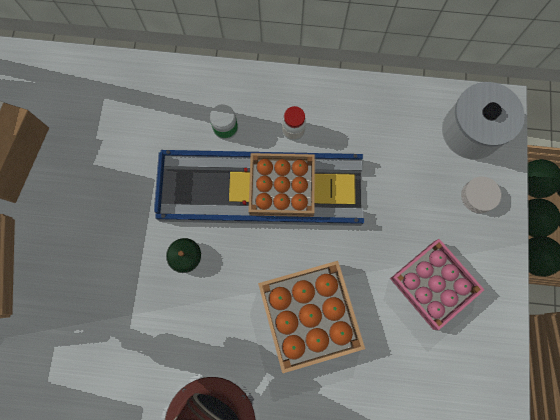

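The small orange crate in the lane sits at top (282,185). Possible look-alikes are the large orange crate at (310,315) and the pink crate at (437,285). The description fits the one at (282,185): not pink, and the smaller of the orange ones. Other positions in the top view: jar (294,120), can (224,122), squash (183,255), ears near (248,170) and (248,205), end block on the left, so +y is left. Next I'll measure and check a crop.

```bash
cat > h.py <<'E'
import numpy as np,cv2
from scipy.spatial.transform import Rotation as R
def rot(q): return R.from_quat(np.roll(q,-1)).as_matrix()
def cast(f,uv,z):
    uv=np.atleast_2d(uv).astype(float)
    d=np.c_[(uv[:,0]-f["cx"])/f["fx"],-(uv[:,1]-f["cy"])/f["fy"],-np.ones(len(uv))]@rot(f["rotation"]).T
    return f["origin"]+d*((z-f["origin"][2])/d[:,2])[:,None]
def mask(img,lo,hi): return cv2.inRange(cv2.cvtColor(img,cv2.COLOR_RGB2HSV),lo,hi)
def pts(m): return np.argwhere(m>0)[:,::-1]
def rect(f,m,z):
    p=cast(f,pts(m),z)[:,:2].astype(np.float32); return cv2.minAreaRect(p)
E
python3 - <<'E'
from h import *
f=dict(np.load("top0.npz")); img=f["img"]
roi=np.zeros(img.shape[:2],np.uint8); roi[130:240,140:380]=255
b=mask(img,(108,120,40),(125,255,255))&roi
# keep wall-top pixels by depth
P=cast(f,pts(b),0.044)[:,:2]
(c,s,a)=cv2.minAreaRect((P*1000).astype(np.float32)); print("blue",len(P),c,s,a, cv2.boxPoints((c,s,a)).tolist())
r=(mask(img,(0,140,60),(5,255,255))|mask(img,(172,140,60),(180,255,255)))&roi
r[:,:235]=0; r[:,262:]=0
n,l,st,ce=cv2.connectedComponentsWithStats(r)
for i in range(1,n): print("red",st[i],ce[i],cast(f,ce[i],0.042))
y=mask(img,(22,120,80),(34,255,255))&roi
n,l,st,ce=cv2.connectedComponentsWithStats(y)
for i in range(1,n):
  if st[i][4]>100: print("yel",st[i],ce[i],cast(f,ce[i],0.030))
w=mask(img,(8,70,60),(20,200,255))&roi
n,l,st,ce=cv2.connectedComponentsWithStats(w); i=1+np.argmax(st[1:,4])
print("wood",st[i]); Q=cast(f,pts((l==i).astype(np.uint8)),0.077)[:,:2]*1000
print(cv2.minAreaRect(Q.astype(np.float32)))
s=manip=None
print("tool axes\n",rot(np.array([0.6955388,0.12547038,0.69597807,-0.12687588])).round(3))
cv2.imwrite("pics/crop1.png",cv2.resize(img[95:275,140:400],None,fx=3,fy=3,interpolation=cv2.INTER_CUBIC)[:,:,::-1])
E
```

```text
blue 1696 (577.0130004882812, -52.93243408203125) (180.00839233398438, 520.8703002929688) 4.686330795288086 [[466.03192138671875, 199.2786407470703], [508.58746337890625, -319.850341796875], [687.9940795898438, -305.14349365234375], [645.4385375976562, 213.9854736328125]]
red [244 168   3   3   9] [245. 169.] [[ 0.61677557 -0.01137593  0.042     ]]
red [243 201   3   4  11] [244.09090909 202.36363636] [[ 0.52978725 -0.01952261  0.042     ]]
yel [229 172  21  30 587] [238.81942078 186.41226576] [[5.72618603e-01 5.12252273e-05 3.00000000e-02]]
yel [ 314  174   41   30 1176] [334.59693878 188.46258503] [[ 0.59246743 -0.24369849  0.03      ]]
wood [ 249  153   67   64 3011]
((577.493408203125, -110.07611083984375), (158.05345153808594, 162.13995361328125), 4.693264961242676)
tool axes
 [[-0.001  0.351  0.936]
 [-0.002  0.936 -0.351]
 [-1.    -0.002 -0.   ]]
```

View pics/crop1.png

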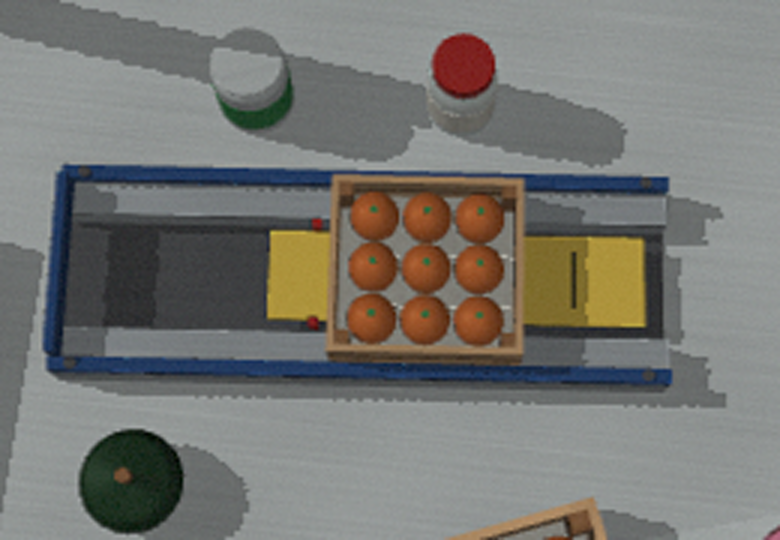

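The crop confirms the choice: a 3x3 crate of orange clementines in the lane, with the ears just to its left and bare yellow plate to its right. Lane origin is about (573.7, -13.1) mm, +y direction (-0.082, 0.997), and crate lane y is about -97. The target behind the crate is lane y -230, world (592.5, -242) mm.

>>> play_rows --pt "0 -60 60 0.18 1" --pt "0 -100 100 0.36 1" --pt "0 -140 140 0.54 1" --pt "0 -180 180 0.72 1" --pt "0 -220 220 0.9 1" --pt "0 -260 260 1.08 1" --pt "0 -300 300 1.13 1" --pt "0 -320 320 1.13 1"

```text
time: 1.1
tool_pos: [0.4071, 0.1708, 0.1982]
tool_rot: [0.519, 0.48, 0.519, -0.48]
contact_force: [0.6, -0.1, -0.7]
gripper_width: -0.003
```

>>> play_rows --pt "0 20 57 0 1" --pt "0 40 113 0 1" --pt "0 60 169 0 1" --pt "0 80 225 0 1" --pt "0 100 281 0 1" --pt "0 120 337 0 1" --pt "0 140 393 0 1" --pt "0 150 424 0 1"

```text
time: 2.1
tool_pos: [0.5911, -0.2397, 0.1975]
tool_rot: [0.519, 0.479, 0.52, -0.48]
contact_force: [-0.0, 0.3, 0.0]
gripper_width: -0.004
```

```bash
cat >> h.py <<'E'
O=np.array([573.7,-13.1]); Y=np.array([-.0817,.9967]); X=np.array([.9967,.0817])
def report(s):
    p=s["tool_pos"]*1000; d=p[:2]-O; print("t",s["time"],"lane xy",(d@X).round(1),(d@Y).round(1),"z",p[2].round(1),"F",s["contact_force"].round(1)); print(rot(s["tool_rot"]).round(3).tolist())
E
python3 -c "
from h import *
from plant import manip
report(manip.state())"
```

```text
t 2.1 lane xy -1.1 -227.2 z 197.5 F [-0.   0.3  0. ]
[[-0.001, 0.997, 0.08], [0.001, 0.08, -0.997], [-1.0, -0.001, -0.001]]
```

Aligned. I'll descend to just above the plate (z about 40 mm).

>>> play_rows --pt "50 1 3 0 1" --pt "100 1 3 0 1" --pt "135 1 3 0 1" --pt "155 1 3 0 1" --pt "158 1 3 0 1" --pt "158 1 3 0 1"

```text
time: 2.85
tool_pos: [0.5932, -0.2405, 0.0422]
tool_rot: [0.521, 0.479, 0.519, -0.479]
contact_force: [-0.8, 0.5, -0.5]
gripper_width: -0.001
```

```bash
python3 -c "
from h import *
from plant import manip
report(manip.state())
f=manip.grab_frame('top'); g=manip.grab_frame('scene')
a=cv2.resize(f['img'][120:260,180:400],(560,356)); b=cv2.resize(g['img'][130:300,150:420],(560,352))
cv2.imwrite('pics/m1.png',np.vstack([a,b])[:600,:,::-1])"
```

```text
t 2.85 lane xy 0.9 -228.3 z 42.2 F [-0.8  0.5 -0.5]
[[0.002, 0.997, 0.082], [-0.001, 0.082, -0.997], [-1.0, 0.002, 0.001]]
```

View pics/m1.png

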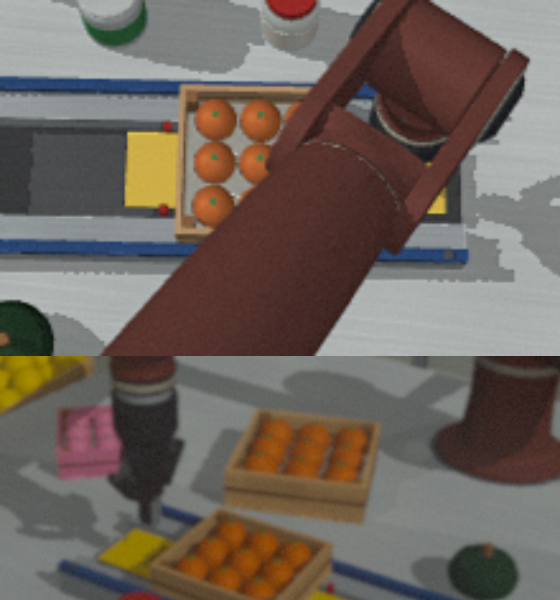

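The tool is closed and above the plate behind the crate; the crate hasn't moved. Now press in steps.

>>> play_rows --pt "8 -1 0 0 1" --pt "14 -1 0 0 1" --pt "18 -1 0 0 1" --pt "20 -1 0 0 1" --pt "20 -1 0 0 1" --pt "20 -1 0 0 1"

```text
time: 3.7
tool_pos: [0.5913, -0.2402, 0.0208]
tool_rot: [0.52, 0.479, 0.52, -0.479]
contact_force: [-1.4, 0.6, -0.3]
gripper_width: -0.002
```

>>> play_rows --pt "2 0 0 0 1" --pt "3 0 0 0 1" --pt "3 0 0 0 1" --pt "3 0 0 0 1"

```text
time: 4.2
tool_pos: [0.5912, -0.2401, 0.0176]
tool_rot: [0.52, 0.479, 0.52, -0.479]
contact_force: [-0.5, -0.4, 1.0]
gripper_width: 0.002
```

```bash
python3 -c "
from h import *
from plant import manip
report(manip.state())
f=manip.grab_frame('top'); g=manip.grab_frame('scene')
report(manip.state())
y=mask(f['img'],(22,120,80),(34,255,255)); y[:,:225]=0;y[:,252:]=0;y[:165]=0;y[210:]=0
print(np.median(f['range_z'][180:195,234:245]),np.median(np.load('top0.npz')['range_z'][180:195,234:245]))
b=cv2.resize(g['img'][150:290,170:370],(800,560),interpolation=cv2.INTER_CUBIC)
cv2.imwrite('pics/m2.png',b[:,:,::-1])"
```

```text
t 4.2 lane xy -1.1 -227.7 z 17.6 F [-0.5 -0.4  1. ]
[[0.0, 0.997, 0.082], [-0.0, 0.082, -0.997], [-1.0, 0.0, 0.0]]
t 4.3 lane xy -1.1 -227.7 z 17.7 F [-0.2 -0.5  0.2]
[[0.0, 0.997, 0.082], [-0.0, 0.082, -0.997], [-1.0, 0.0, 0.0]]
1.274722 1.2749175
```

View pics/m2.png

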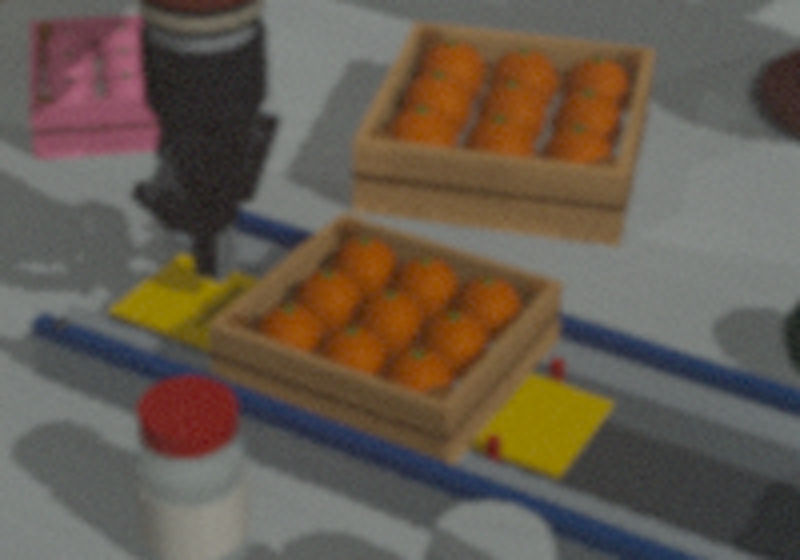

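The plate does not look pressed: its depth is unchanged and there is no force. I'll check heights from the depth image.

```bash
python3 -c "
from h import *
from plant import manip
def wz(f,u,v):
    r=f['range_z'][v-2:v+3,u-2:u+3]; d=float(np.median(r)); 
    return (f['origin']+rot(f['rotation'])@np.array([(u-f['cx'])/f['fx']*d,-(v-f['cy'])/f['fy']*d,-d])).round(4)
a=dict(np.load('top0.npz')); b=manip.grab_frame('top'); g=manip.grab_frame('scene')
for n,u,v in(('plate',238,187),('plate-rear',345,192),('floor ch',200,187),('runner',210,164),('table',250,250),('crate',282,157)):
    print(n,wz(a,u,v),wz(b,u,v))
s=dict(np.load('scene0.npz'))
for n,u,v in(('plate',307,257),('table',450,280),('tip',221,216),('tip',221,212),('by tip',221,221),('platerear',205,227),('tip',221,208)): print(n,wz(s,u,v),wz(g,u,v))
"
```

```text
plate [0.571  0.002  0.0296] [0.5709 0.002  0.0299]
plate-rear [ 0.5863 -0.2709  0.0285] [ 0.4845 -0.2301  0.4099]
floor ch [0.5673 0.1035 0.0039] [0.5673 0.1035 0.004 ]
runner [0.6244 0.0814 0.0299] [0.6238 0.081  0.0319]
table [ 4.174e-01 -4.520e-02 -3.000e-04] [ 0.3482 -0.0856  0.544 ]
crate [ 0.6493 -0.1028  0.0698] [ 0.6486 -0.1029  0.0719]
plate [0.5791 0.006  0.0297] [0.5787 0.0057 0.0294]
table [0.427  0.3042 0.0007] [ 0.4247  0.3041 -0.001 ]
tip [ 0.5613 -0.2711  0.0295] [ 0.603  -0.234   0.0658]
tip [ 0.5448 -0.2849  0.0286] [ 0.6014 -0.2346  0.0768]
by tip [ 0.5788 -0.2564  0.0286] [ 0.5838 -0.252   0.0331]
platerear [ 0.6244 -0.2716  0.0289] [ 0.6247 -0.2714  0.0291]
tip [ 0.5324 -0.2952  0.0314] [ 0.6062 -0.2297  0.0929]
```

```bash
python3 -c "
from h import *
from plant import manip
g=manip.grab_frame('scene'); s=manip.state(); print(s['joint_pos'],s['gripper_width'])
for z in (.0176,.024,.030,.036,.042):
    c=rot(g['rotation']).T@(np.array([.5912,-.2401,z])-g['origin']); print(z,g['cx']-g['fx']*c[0]/c[2],g['cy']+g['fy']*c[1]/c[2])
b=cv2.resize(g['img'][180:245,180:270],(800,578),interpolation=cv2.INTER_CUBIC)
cv2.imwrite('pics/m3.png',b[:,:,::-1])"
```

```text
[-5.02311028e-01  2.52229749e-01  1.70975142e+00 -1.66704823e-05
  1.17946861e+00 -5.84343644e-01] 0.0014854872405095803
0.0176 222.94505293038517 228.67743209301895
0.024 222.8395414610618 226.66495253378065
0.03 222.74001689425185 224.76666453124005
0.036 222.63989898717648 222.85705941631707
0.042 222.5391824179551 220.93603568179412
```

View pics/m3.png

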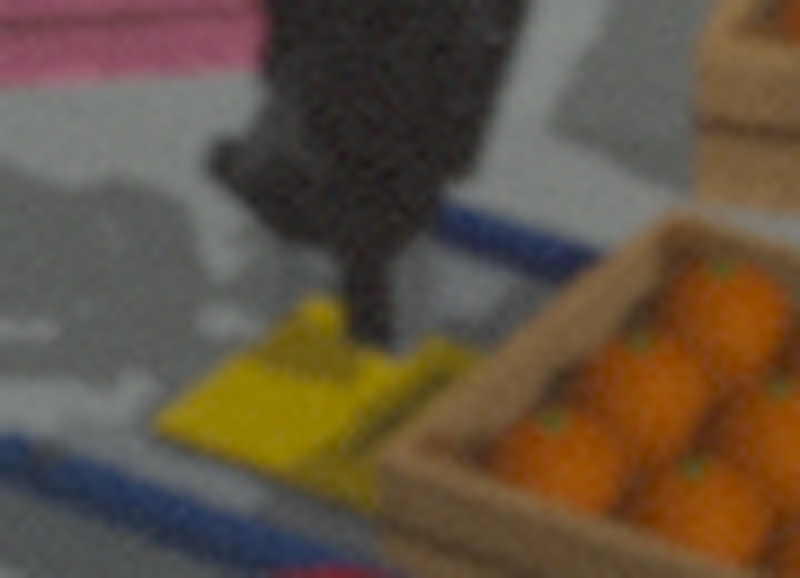

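```bash
python3 -c "
from h import *
from plant import manip
g=manip.grab_frame('scene'); s0=np.load('scene0.npz')['range_z']
A=rot(g['rotation'])
for v in range(206,232,2):
  print(v,[tuple((1000*(g['origin']+A@np.array([(u-g['cx'])/g['fx']*d,-(v-g['cy'])/g['fy']*d,-d]))).round().astype(int)) for u in range(214,232,3) for d in [float(g['range_z'][v,u])]])
"
```

```text
206 [(np.int64(634), np.int64(-227), np.int64(114)), (np.int64(628), np.int64(-223), np.int64(112)), (np.int64(615), np.int64(-225), np.int64(105)), (np.int64(602), np.int64(-227), np.int64(98)), (np.int64(587), np.int64(-230), np.int64(89)), (np.int64(520), np.int64(-277), np.int64(39))]
208 [(np.int64(546), np.int64(-308), np.int64(33)), (np.int64(627), np.int64(-224), np.int64(106)), (np.int64(617), np.int64(-223), np.int64(101)), (np.int64(602), np.int64(-227), np.int64(92)), (np.int64(589), np.int64(-229), np.int64(84)), (np.int64(517), np.int64(-279), np.int64(30))]
210 [(np.int64(551), np.int64(-304), np.int64(31)), (np.int64(603), np.int64(-246), np.int64(79)), (np.int64(604), np.int64(-235), np.int64(84)), (np.int64(597), np.int64(-231), np.int64(82)), (np.int64(589), np.int64(-229), np.int64(79)), (np.int64(526), np.int64(-272), np.int64(30))]
212 [(np.int64(549), np.int64(-307), np.int64(23)), (np.int64(548), np.int64(-297), np.int64(26)), (np.int64(604), np.int64(-236), np.int64(78)), (np.int64(597), np.int64(-232), np.int64(75)), (np.int64(590), np.int64(-228), np.int64(
[... 1935 characters left out ...]
, np.int64(-237), np.int64(29)), (np.int64(589), np.int64(-231), np.int64(28)), (np.int64(638), np.int64(-179), np.int64(77))]
228 [(np.int64(614), np.int64(-250), np.int64(29)), (np.int64(609), np.int64(-244), np.int64(28)), (np.int64(608), np.int64(-235), np.int64(31)), (np.int64(600), np.int64(-232), np.int64(28)), (np.int64(647), np.int64(-181), np.int64(76)), (np.int64(640), np.int64(-178), np.int64(73))]
230 [(np.int64(622), np.int64(-243), np.int64(30)), (np.int64(616), np.int64(-239), np.int64(28)), (np.int64(614), np.int64(-231), np.int64(30)), (np.int64(661), np.int64(-178), np.int64(79)), (np.int64(653), np.int64(-176), np.int64(75)), (np.int64(653), np.int64(-167), np.int64(79))]
```

The fingertip is really at z about 49 mm while the TCP reads 17.6, roughly 31 mm apart (x and y agree). The plate is untouched, so I'll continue down by force and vision instead of the reading.

>>> play_rows --pt "5 1 0 0 1" --pt "10 1 0 0 1" --pt "13 1 0 0 1" --pt "14 1 0 0 1" --pt "14 1 0 0 1"

```text
time: 5.12
tool_pos: [0.5921, -0.24, 0.0035]
tool_rot: [0.52, 0.479, 0.52, -0.479]
contact_force: [-0.7, 0.7, -0.2]
gripper_width: -0.0
```

```bash
cat >> h.py <<'E'
def look(g):
    A=rot(g['rotation']); v,u=np.mgrid[190:240,205:300]; d=g['range_z'][190:240,205:300]
    P=1000*(g['origin']+np.stack([(u-g['cx'])/g['fx']*d,-(v-g['cy'])/g['fy']*d,-d],-1)@A.T); return P
def tip(g,s):
    P=look(g).reshape(-1,3); q=P[:,:2]-O; t=s['tool_pos'][:2]*1000-O
    a=(q-t)@X; b=(q-t)@Y; k=(abs(a)<17)&(abs(b)<17)&(P[:,2]>33); print('tip z',np.sort(P[k,2])[:12].round())
E
python3 -c "
from h import *
from plant import manip
g=manip.grab_frame('scene');s=manip.state();report(s);tip(g,s)
g=manip.grab_frame('scene');s=manip.state();report(s);tip(g,s)
f=manip.grab_frame('top');print('plate depth',np.median(f['range_z'][180:195,234:245]))"
```

```text
t 5.175 lane xy -0.0 -227.7 z 3.7 F [0.3 0.2 0.5]
[[0.0, 0.997, 0.082], [-0.0, 0.082, -0.997], [-1.0, 0.0, 0.0]]
tip z [36. 37. 38. 39. 39. 40. 41. 42. 42. 43. 43. 44.]
t 5.225 lane xy 0.0 -227.7 z 3.8 F [ 0.5  0.  -0.3]
[[0.0, 0.997, 0.082], [-0.0, 0.082, -0.997], [-1.0, 0.0, 0.0]]
tip z [36. 37. 37. 38. 39. 40. 41. 41. 41. 42. 43. 43.]
plate depth 1.274783
```

>>> play_rows --pt "2 0 0 0 1" --pt "4 0 0 0 1" --pt "6 0 0 0 1" --pt "8 0 0 0 1" --pt "10 0 0 0 1" --pt "10 0 0 0 1" --pt "10 0 0 0 1"

```text
time: 6.15
tool_pos: [0.5921, -0.24, -0.0063]
tool_rot: [0.52, 0.479, 0.52, -0.479]
contact_force: [-1.8, 0.2, 3.2]
gripper_width: -0.001
```

```bash
python3 -c "
from h import *
from plant import manip
for i in range(3):
  f=manip.grab_frame('top');report(manip.state())
print('plate depth',np.median(f['range_z'][180:195,234:245]))"
```

```text
t 6.2 lane xy -0.1 -227.6 z -6.2 F [-1.4  0.3  2.9]
[[-0.0, 0.997, 0.082], [0.0, 0.082, -0.997], [-1.0, -0.0, -0.0]]
t 6.25 lane xy -0.1 -227.6 z -6.3 F [-1.6  0.5  2.8]
[[-0.0, 0.997, 0.082], [0.0, 0.082, -0.997], [-1.0, -0.0, -0.0]]
t 6.3 lane xy -0.1 -227.6 z -6.3 F [-1.3  0.1  2.1]
[[-0.0, 0.997, 0.082], [0.0, 0.082, -0.997], [-1.0, -0.0, -0.0]]
plate depth 1.2792039
```

The plate is down about 4.4 mm with about 3 N, so contact was at a reading of about -1.9. I'll press 8.5 mm further to reach about 13 mm.

>>> play_rows --pt "2 0 0 0 1" --pt "4 0 0 0 1" --pt "6 0 0 0 1" --pt "8 0 0 0 1" --pt "8.5 0 0 0 1" --pt "8.5 0 0 0 1" --pt "8.5 0 0 0 1"

```text
time: 7.18
tool_pos: [0.5923, -0.2401, -0.0148]
tool_rot: [0.52, 0.479, 0.52, -0.479]
contact_force: [-1.4, 1.1, 3.3]
gripper_width: -0.001
```

```bash
python3 -c "
from h import *
from plant import manip
for i in range(3):
  f=manip.grab_frame('top');report(manip.state());print('depth',(np.median(f['range_z'][180:195,234:245])-1.27476)*1000)
"
```

```text
t 7.225 lane xy -0.0 -227.7 z -14.8 F [-1.2  1.2  3.4]
[[0.0, 0.997, 0.082], [-0.0, 0.082, -0.997], [-1.0, 0.0, 0.0]]
depth 12.48467
t 7.275 lane xy -0.0 -227.7 z -14.8 F [-0.9  0.6  4.2]
[[0.0, 0.997, 0.082], [-0.0, 0.082, -0.997], [-1.0, 0.0, 0.0]]
depth 12.831211
t 7.325 lane xy -0.0 -227.7 z -14.8 F [-0.4  0.8  2.9]
[[0.0, 0.997, 0.082], [-0.0, 0.082, -0.997], [-1.0, 0.0, 0.0]]
depth 12.787461
```

```bash
python3 -c "
from h import *
from plant import manip
g=manip.grab_frame('scene');s=manip.state()
A=rot(g['rotation']); v,u=np.mgrid[110:240,170:270]; d=g['range_z'][110:240,170:270]
P=(1000*(g['origin']+np.stack([(u-g['cx'])/g['fx']*d,-(v-g['cy'])/g['fy']*d,-d],-1)@A.T)).reshape(-1,3)
q=P[:,:2]-O; a=q@X; b=q@Y+227.7
for z in range(18,180,8):
  k=(abs(a)<75)&(abs(b)<48)&(P[:,2]>=z)&(P[:,2]<z+8)&(P[:,2]>20)
  if k.sum()>2: print(z,k.sum(),'x',np.percentile(a[k],[3,97]).round(),'y',np.percentile(b[k],[3,97]).round())
b=cv2.resize(g['img'][110:245,170:330],(800,600)[:2],interpolation=cv2.INTER_CUBIC)
cv2.imwrite('pics/m4.png',b[:,:,::-1])"
```

```text
18 18 x [-51.  25.] y [-46.   7.]
26 197 x [-73.  66.] y [-43.  25.]
34 32 x [-74.  14.] y [-4. 12.]
42 29 x [-73.  14.] y [-4. 12.]
50 13 x [-11.  12.] y [ 5. 13.]
58 29 x [-28.  29.] y [-2. 14.]
66 63 x [-29.  36.] y [-8. 15.]
74 51 x [-41.  42.] y [-7. 15.]
82 73 x [-43.  48.] y [-7. 19.]
90 70 x [-50.  54.] y [-6. 19.]
98 87 x [-56.  60.] y [-5. 19.]
106 121 x [-55.  61.] y [-8. 21.]
114 83 x [-29.  50.] y [-2. 21.]
122 77 x [-14.  41.] y [-3. 20.]
130 42 x [13. 42.] y [-7. 12.]
138 28 x [13. 38.] y [-7. 33.]
146 76 x [-7. 37.] y [-14.  39.]
154 95 x [-16.  38.] y [-19.  38.]
162 91 x [-10.  37.] y [-18.  39.]
170 94 x [-9. 37.] y [-19.  39.]
178 99 x [-6. 37.] y [-16.  38.]
```

View pics/m4.png

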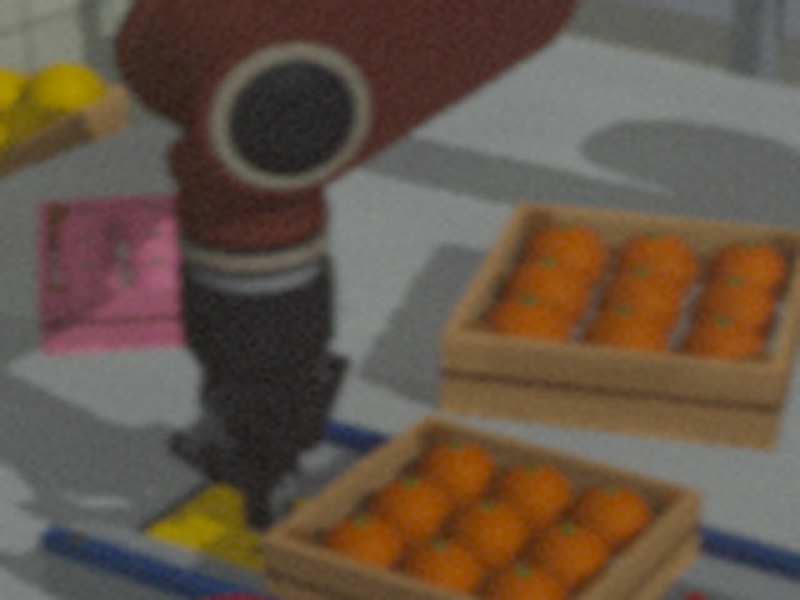

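The gripper's wide body only starts at z about 138 mm, and below the crate's rim everything lies within 15 mm ahead of the tool axis, so pushing is clear. The plate is 12.8 mm down. Push to bring the crate's front over the ears.

>>> play_rows --pt "0 0 -10 0 1" --pt "0 0 -20 0 1" --pt "0 0 -29 0 1" --pt "0 0 -37 0 1" --pt "0 0 -45 0 1" --pt "0 0 -53 0 1" --pt "0 0 -60 0 1" --pt "0 0 -60 0 1"

```text
time: 8.38
tool_pos: [0.5873, -0.1799, -0.0148]
tool_rot: [0.52, 0.479, 0.52, -0.479]
contact_force: [-0.2, -2.3, 2.9]
gripper_width: 0.002
```

```bash
cat >> h.py <<'E'
def crate(f):
    w=mask(f['img'],(8,70,60),(20,200,255)); w[:140]=0;w[232:]=0;w[:,:150]=0;w[:,330:]=0
    w=cv2.morphologyEx(w,cv2.MORPH_OPEN,np.ones((2,2)))
    n,l,st,ce=cv2.connectedComponentsWithStats(w); i=1+np.argmax(st[1:,4])
    q=cast(f,pts((l==i).astype(np.uint8)),.077)[:,:2]*1000-O; k=abs(q@X)<85
    print('crate front edge y',(np.percentile(q[k]@Y,99.5)).round(1),'-> origin',(np.percentile(q[k]@Y,99.5)-80).round(1),'x',np.percentile(q[k]@X,[.5,99.5]).round())
E
python3 -c "
from h import *
from plant import manip
crate(dict(np.load('top0.npz')))
f=manip.grab_frame('top');report(manip.state());crate(f);np.savez('t2.npz',**f)
"
```

```text
crate front edge y -19.4 -> origin -99.4 x [-84.  72.]
t 8.425 lane xy -0.0 -167.4 z -14.8 F [ 0.6 -2.3  3.9]
[[0.0, 0.997, 0.082], [0.0, 0.082, -0.997], [-1.0, 0.0, -0.0]]
crate front edge y 4.1 -> origin -75.9 x [-77.  72.]
```

Crate at about -74 (tool offset 93 mm), 2.3 N push, plate held. Continue.

>>> play_rows --pt "0 0 -9 0 1" --pt "0 0 -19 0 1" --pt "0 0 -30 0 1" --pt "0 0 -41 0 1" --pt "0 0 -52 0 1" --pt "0 0 -63 0 1" --pt "0 0 -74 0 1" --pt "0 0 -84 0 1"

```text
time: 9.43
tool_pos: [0.5806, -0.0973, -0.0147]
tool_rot: [0.521, 0.479, 0.519, -0.48]
contact_force: [0.8, -7.1, 4.0]
gripper_width: -0.0
```

```bash
python3 -c "
from h import *
from plant import manip
f=manip.grab_frame('top');report(manip.state());crate(f)
"
```

```text
t 9.475 lane xy -0.1 -83.1 z -14.8 F [-0.4 -2.4  3.8]
[[0.0, 0.997, 0.082], [-0.001, 0.082, -0.997], [-1.0, 0.0, 0.001]]
crate front edge y 86.7 -> origin 6.7 x [-81.  71.]
```

>>> play_rows --pt "0 0 -9 0 1" --pt "0 0 -19 0 1" --pt "0 0 -30 0 1" --pt "0 0 -41 0 1" --pt "0 0 -52 0 1" --pt "0 0 -63 0 1" --pt "0 0 -72 0 1" --pt "0 0 -78 0 1"

```text
time: 10.48
tool_pos: [0.5741, -0.0196, -0.0147]
tool_rot: [0.521, 0.479, 0.52, -0.48]
contact_force: [-0.1, -7.4, 3.1]
gripper_width: -0.002
```

>>> play_rows --pt "0 0 -5 0 1" --pt "0 0 -10 0 1" --pt "0 0 -14 0 1" --pt "0 0 -17 0 1" --pt "0 0 -17 0 1" --pt "0 0 -17 0 1"

```text
time: 11.22
tool_pos: [0.5726, -0.0025, -0.0148]
tool_rot: [0.52, 0.479, 0.52, -0.479]
contact_force: [0.2, -4.9, 3.9]
gripper_width: 0.001
```

```bash
python3 -c "
from h import *
from plant import manip
f=manip.grab_frame('top');report(manip.state());crate(f)
g=manip.grab_frame('scene')
a=cv2.resize(f['img'][120:260,140:360],(560,356)); b=cv2.resize(g['img'][170:320,200:420],(560,382))
cv2.imwrite('pics/m5.png',np.vstack([a,b])[:600,:,::-1])"
```

```text
t 11.275 lane xy -0.2 10.6 z -14.8 F [ 1.2 -4.5  4.2]
[[-0.0, 0.997, 0.082], [-0.001, 0.082, -0.997], [-1.0, -0.0, 0.001]]
crate front edge y 182.1 -> origin 102.1 x [-83.  71.]
```

View pics/m5.png

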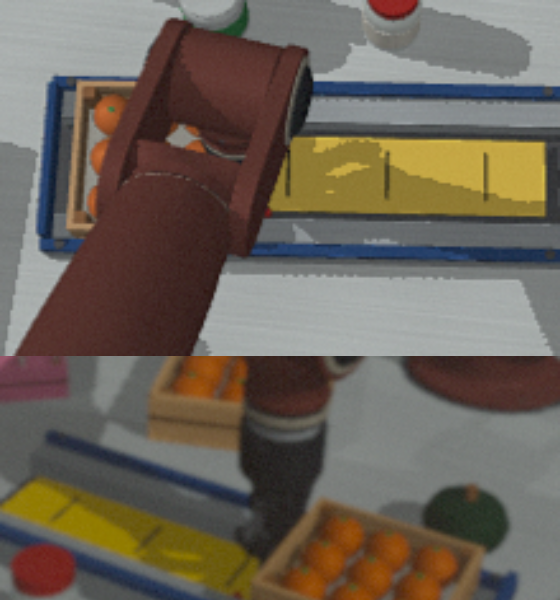

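The crate is at about 103 mm with its rear past the ears. Back off slightly while still holding the plate, then lift straight up.

>>> play_rows --pt "0 0 3 0 1" --pt "0 0 6 0 1" --pt "0 0 6 0 1" --pt "-4 0 6 0 1" --pt "-9 0 6 0 1" --pt "-16 0 6 0 1" --pt "-30 0 6 0 1" --pt "-60 0 6 0 1"

```text
time: 12.32
tool_pos: [0.5716, -0.0079, 0.0445]
tool_rot: [0.519, 0.478, 0.521, -0.48]
contact_force: [0.8, -0.2, -0.1]
gripper_width: -0.001
```

>>> play_rows --pt "-50 0 20 0 1" --pt "-100 0 60 0 1" --pt "-130 0 110 0 1" --pt "-140 0 160 0 1" --pt "-140 0 210 0 1" --pt "-140 0 230 0 1" --pt "-140 0 230 0 1" --pt "-140 0 230 0 1"

```text
time: 13.32
tool_pos: [0.5918, -0.2356, 0.1849]
tool_rot: [0.52, 0.479, 0.521, -0.479]
contact_force: [0.3, 0.8, -0.8]
gripper_width: -0.001
```

```bash
python3 -c "
from h import *
from plant import manip
f=manip.grab_frame('top');report(manip.state());crate(f);crate(manip.grab_frame('top'))
def wz(f,u,v):
    d=float(np.median(f['range_z'][v-2:v+3,u-2:u+3])); return 1000*(f['origin']+rot(f['rotation'])@np.array([(u-f['cx'])/f['fx']*d,-(v-f['cy'])/f['fy']*d,-d]))
g=manip.grab_frame('scene');s0=dict(np.load('scene0.npz'))
print([wz(g,u,v)[2].round(1) for u,v in((262,237),(275,240),(245,232),(215,222))])
a=cv2.resize(f['img'][90:280,130:390],(410,300)); b=cv2.resize(g['img'][150:340,160:420],(410,300))
cv2.imwrite('pics/m6.png',np.vstack([a,b])[:,:,::-1])"
```

```text
t 13.375 lane xy -0.0 -223.1 z 184.9 F [-0.6  1.2 -0.3]
[[-0.0, 0.997, 0.083], [0.001, 0.083, -0.997], [-1.0, -0.0, -0.001]]
crate front edge y 181.5 -> origin 101.5 x [-85.  71.]
crate front edge y 181.6 -> origin 101.6 x [-85.  71.]
[np.float64(29.0), np.float64(30.0), np.float64(30.5), np.float64(30.3)]
```

View pics/m6.png

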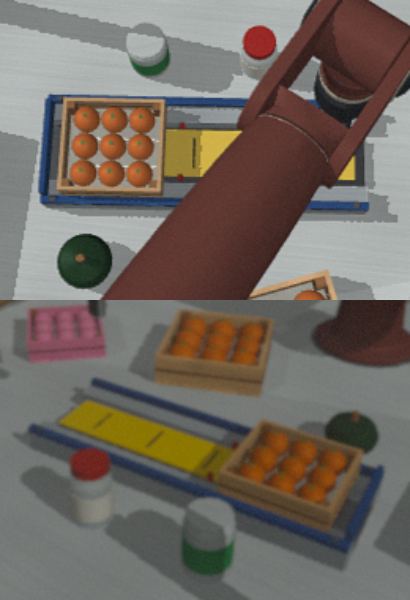

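The crate is flat at about 102 mm, the plate is back up (z about 30 mm), the ears stand behind the crate, the bystanders are in place and the arm is clear.

```bash
python3 -c "
from plant import manip
print(manip.job_done())"
```

```text
the job is handed in; nothing more can be done
None
```

The crate of clementines is locked in: it is past the red ears and the stop has sprung up behind it. I pressed the plate about 12.8 mm down with the closed fingers behind the small orange crate. I then pushed the crate from about -97 mm to about +102 mm, backed off 6 mm and lifted clear. The job was handed in after about 13.5 s.

**Last checks:**
- **Crate:** it looks flat in both views, and its position read the same in two successive frames, about 102 mm past the ears.
- **Stop plate:** its top is back at z about 29–30.5 mm, which is fully up.
- **Bystanders:** the jar, can and squash look unmoved in the pictures; I did not measure them.
- **Arm:** it is clear of everything, with the contact force down to noise.

**Disagreements:**
- **Fingertip height:** the real fingertips were about 32 mm higher than the reported tool position. My first presses, down to a reading of about 18 mm, never touched the plate. I set the depth from contact force and camera range instead.
- **Plate depth during the push:** the 12.8 mm was measured before the push. During the push I relied on the steady tool height and 3–4 N on the plate.

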